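# Stack the sensor head and hold the inspection mirror

### The job

Finish the instrument in the jig: put the white spacer ring over the stud of the blue body, then the dark disc with the orange band on top of it, each sitting flat and let go. Then take the yellow handle and swing the mirror until it faces midway between the disc and the lens, so that the little camera sees the orange band in it, and finish while still holding the handle at that angle (it springs back if let go). Do not shift the camera arm and leave the other things where they are.

Things in the scene. Friction and masses are not known exactly. Their poses are not given: they have to be found in the camera images.
- spacer: (All sizes here and below are in mm.) White plastic ring, outer dia 46, hole dia 24, 20 high, lying flat on the table. Origin: centre of its underside; z up. 60 g or so.
- disc: Dark top disc with an orange band round its rim (the marker; an orange ring also shows on top): dia 46 (47 over the band), 24 high, a blind recess of dia 24, 12 deep in its underside. Lies on the table right way up (recess down). Origin: centre of its underside; z up. 90 g or so.
- seat (a point): Centre of the flat top of the blue round body (60 dia) clamped in the jig's black nest (rim 78 dia, 30 high); 40 above the table. A brass stud (18 dia, coned tip) rises 28 from here: the spacer's hole, then the disc's recess, go over it. Seated, the spacer spans 40 to 60 above the table and the disc 60 to 84.
- pivot (a point): Point on the mirror's upright pivot axis, 72 above the table (height of lens, mirror and orange band when stacked), 150 horizontally from the nest's centre. The axis touches the reflecting face.
- lens (a point): Front of the small grey inspection camera's lens, 165 from the pivot axis, 72 above the table. The camera (36 wide, top 90 above the table) rides on a stiff dark arm that swings about the same pivot axis; its place differs from run to run and must not be changed. It always faces the pivot.
- mirror: Upright inspection mirror, 60 wide, top 100 above the table, on a vertical pivot. Origin: pivot axis at table top; x axis: outward normal of the face; z up. Starts parked on a stop, facing 10 degrees past the nest, away from the camera; turns counter-clockwise seen from above, up to 1.5 rad (0.5 to 1.15 needed), against a return spring: 0.125 N m parked plus 0.25 per rad (3 to 5 N at the handle).
- handle (a point): Centre of the top end of the mirror's handle: an upright yellow round peg, 14 dia, from 54 to 106 above the table, on a bar 85 behind the pivot axis (on the mirror's -x side; the bar's top is 54 above the table).
- sight: Not visible: a reference direction with its origin on the pivot axis at the table top. Its x axis is horizontal and halves the angle, seen at the pivot axis, between the directions to the nest's centre and to the lens. When the mirror's x axis points the same way, the camera sees the orange band in the middle of the mirror.
- driver: Bystander: screwdriver lying right of centre. Origin: its own frame. Leave it alone.
- wrench: Bystander: steel wrench lying left of the robot's base. Origin: its own frame. Leave it alone.
- jar: Bystander: amber jar, 60 dia, 90 high. Origin: its own frame. Leave it alone.
- cover: Bystander: loose blue cover, 72 dia, 30 high. Origin: its own frame. Leave it alone.
- gasket: Bystander: flat black ring, 64 dia, 10 high (not the spacer). Origin: its own frame. Leave it alone.
- cleaner: Bystander: white bottle with blue cap, 60 dia, 170 high. Origin: its own frame. Leave it alone.
Mind the look-alikes: they are no part of the job. Of the things shaped like the spacer, the white one is meant.

How it is judged (in metres and radians):
On the way, in this order (a step that is already met when the one before it is completed fails the run):
1. the spacer sits flat on the blue body, over the stud, and is let go (horizontal distance between spacer and seat below 0.005 m and height (world z) of spacer between 0.037 and 0.043 m and angle between spacer's own z axis and vertical below 0.07 rad and contact force between the fingers and spacer below 0.1 N), for 0.2 s.
2. the disc sits flat on the spacer and is let go (horizontal distance between each of spacer, disc and seat below 0.005 m and height (world z) of spacer between 0.037 and 0.043 m and angle between each of spacer, disc's own z axis and vertical below 0.07 rad and height (world z) of disc between 0.057 and 0.063 m and contact force between the fingers and disc below 0.1 N), for 0.2 s.
3. the mirror is held at the angle that shows the band to the camera (horizontal distance between each of spacer, disc and seat below 0.005 m and height (world z) of spacer between 0.037 and 0.043 m and angle between each of spacer, disc's own z axis and vertical below 0.07 rad and height (world z) of disc between 0.057 and 0.063 m and angle between the x axis of mirror and the x axis of sight, either way round below 0.07 rad and angular speed of mirror below 0.1 rad/s and contact force between the fingers and mirror above 0.5 N), for 0.5 s.
At the end, for the whole second after the job is handed in: Spacer and disc seated on the body (within 5 mm of its axis, 3 mm of height, 0.07 rad of level) and not touched; the mirror's normal within 0.07 rad (4 degrees) of halfway between the disc and the lens, at rest (under 0.1 rad/s), with the fingers bearing on the mirror or its handle (over 0.5 N) (all of step 3 and contact force between the fingers and spacer below 0.1 N and contact force between the fingers and disc below 0.1 N); the arm keeps its last pose, push and grip.
It fails at once if a bystander was shifted by more than 30 mm (distance of any of driver, wrench, jar, cover, gasket, cleaner from where it was at the start of the episode above 0.03 m).
It fails at once if the camera was shifted by more than 10 mm (distance of lens from where it was at the start of the episode above 0.01 m).
It also fails if it takes over 59 s, if anything falls off the work surface, if the arm or the gripper's body presses on something with over 40 N, if the wrist force passes 120 N, or if a joint passes its speed limit or range.

### The arm

A 6-joint arm with a two-finger parallel gripper is mounted at the origin on the work surface. World frame = base frame: x ahead of the robot, y to its left, z up, the work surface at z = 0. Lengths are in mm, angles in rad, forces in N, time in s.
With the tool pointing down it reaches from about 250 to 800 mm from the base axis. Payload 3.9 kg.
Tool frame: the origin (TCP) lies midway between the tips of the shut fingers; the grasp point (between the pads) lies 19 mm behind it (env.grip_depth is the distance from the TCP to the grasp point, in mm); z points along the fingers, y is the direction in which the jaws open and shut (so a half turn about z gives the same grasp; the last joint's range is limited). The gripper opens to 85 mm and grips with 20 to 120 N. Pads are 22 mm wide; open, the fingers measure 114 mm over their backs; the gripper's body (76 mm by 85 mm) begins 54 mm behind the grasp point. The pads swing forward as they close: fully open they stand 13 mm farther back than shut.
Start: joints at [1.248, 0.26, -0.138, 1.173, 0, 1.571], TCP at [166.537, 497.876, 210.904] pointing down, gripper open.
Joint ranges: [-2.78, 2.78], [-0.83, 1.72], [-1.28, 1.37], [-1.9, 2.12], [-1.57, 1.48], [-3.14, 3.14]. Speed limits (rad/s): [2.57, 2.57, 3.14, 3.14, 3.14, 3.14].

### API

Orientations are given as a 3x3 rotation matrix whose columns are the frame's x, y, z axes.
In Python, from station import env gives the robot as it stands. The module is installed in compiled form; this text tells all that it offers.
- The arm moves only by the shell command python3 -m pendant 'ROWS' [OPENING]. ROWS is JSON, a list of rows, each an object of numbers: "dx", "dy", "dz": the shift along the world's x, y, z in mm; "rx", "ry", "rz": the turn, a rotation vector about the world's x, y, z in degrees. A call has 1 to 12 rows; each row shifts and turns the commanded pose from where the row before left it; what a row does not reach is not made up. A row lasts 1/12 s, in which the tool goes at most 41.7 mm and 7.16 degrees, less where a joint would pass 70% of its speed; a pose out of reach is approached as far as the arm can. A call is refused whole if a number of a shift passes 41.7 or a number of a turn 7.16, either way. A call with a gripper value outside its range is refused whole. OPENING is the closure, from 0 (fully open) to 1 (shut), set as the call begins (- or left out, the last holds). The fingers move at their own pace and stop on an object; the grip force is fixed at half the most. Time passes only in rows, so rows that do not move let the fingers close. It gives the time, the measured TCP pose, the force and the opening at its end, in the units of the state.
- env.read_state(): the state, without advancing time (a new reading comes with each control period).
- env.camera(name): name is "scene" or "top"; returns (picture, depth): 384x512x3 uint8, red, green, blue; 384x512 float32, mm along the optical axis (not along the pixel's ray), 0 where there is no reading.
- env.camera_info(name): a dict with "camera_matrix" (3x3 intrinsics, pixels), "k1" (the pictures are not rectified: a ray, as slopes to the right and down, at radius r is drawn at 1 + k1 r^2 times it, then the intrinsics apply), "view" (4x4, takes a point from world to camera coordinates). Camera axes: x right, y up, looking along -z (the intrinsics and any distortion apply to the point x, -y, -z); pixel columns grow to the right and rows downward; lengths in mm; the calibration is good to about 2 mm. A picture is of the moment at which its call begins. camera_info takes no time and is no camera call.
- env.job_done(): hands the job in, once; it reports no verdict.
The state is a dict: "time": time; "qpos": joint angles; "dq": joint speeds; "joint_efforts": joint torques, N m; "ee_pos": TCP position; "tool_rot": TCP orientation; "force": force on the tool from outside, world axes, zero at the start; "ft_torque": the same for the moment, N m; "width": finger opening in mm.
Only numpy, scipy, OpenCV 4.12 (cv2) and the standard library are available. Lean on these libraries where they do the work, as an engineer would, in place of code of your own. Each camera call takes 0.05 s, during which the arm holds its last target.

## Working session

There is one attempt and no reset: what is moved stays moved. The work goes in short steps, Python scripts to look and compute and a shell command to move; the robot and the scene stay as the last step left them, time stands still between calls to the robot, and variables do not carry over. Pictures are saved under pics/ and viewed, and the job is handed in when it is done.

```bash
mkdir -p pics; cat > h.py <<'E'
import numpy as np, cv2
from station import env
def snap(name,tag):
    p,d=env.camera(name); cv2.imwrite(f'pics/{tag}.png',p[:,:,::-1]); np.save(f'pics/{tag}_d.npy',d); np.save(f'pics/{tag}.npy',p); return p,d
def ray(name,u,v):
    i=env.camera_info(name);K=np.array(i['camera_matrix']);k=i['k1'];V=np.array(i['view'])
    x=(u-K[0,2])/K[0,0];y=(v-K[1,2])/K[1,1];rd=np.hypot(x,y);r=rd
    for _ in range(30): r=rd/(1+k*r*r)
    s=r/rd if rd>0 else 1
    d=np.array([x*s,-y*s,-1]);R=V[:3,:3];o=-R.T@V[:3,3]
    return o,R.T@d
def onz(name,u,v,z):
    o,d=ray(name,u,v);return o+d*(z-o[2])/d[2]
def dep(name,u,v,D):
    o,d=ray(name,u,v);return o+d*D
def proj(name,P):
    i=env.camera_info(name);K=np.array(i['camera_matrix']);k=i['k1'];V=np.array(i['view'])
    c=V[:3,:3]@np.array(P,float)+V[:3,3];x=c[0]/-c[2];y=-c[1]/-c[2];f=1+k*(x*x+y*y)
    return K[0,0]*x*f+K[0,2],K[1,1]*y*f+K[1,2]
E
python3 - <<'E'
from h import *
for n in('scene','top'):
    snap(n,n+'0');i=env.camera_info(n);print(n,np.round(i['camera_matrix'],1).tolist(),i['k1'],np.round(i['view'],3).tolist())
s=env.read_state();print({k:np.round(v,3).tolist() for k,v in s.items()},env.grip_depth)
E
```

```text
scene [[446.6, 0.0, 261.8], [0.0, 446.6, 196.6], [0.0, 0.0, 1.0]] -0.0900142596809696 [[-0.252, 0.968, 0.014, 170.162], [-0.696, -0.191, 0.692, 248.296], [0.672, 0.165, 0.722, -2083.62], [0.0, 0.0, 0.0, 1.0]]
top [[365.9, 0.0, 260.1], [0.0, 365.9, 191.9], [0.0, 0.0, 1.0]] -0.03602760109922802 [[-0.01, -1.0, 0.005, -33.268], [0.979, -0.009, 0.203, -510.969], [-0.203, 0.007, 0.979, -1186.049], [0.0, 0.0, 0.0, 1.0]]
{'time': 0.1, 'qpos': [1.248, 0.261, -0.139, 1.173, 0.0, 1.571], 'dq': [0.001, 0.0, 0.003, 0.0, 0.001, -0.001], 'joint_efforts': [-0.001, -40.651, 25.453, 0.01, -0.0, -0.0], 'ee_pos': [166.321, 497.274, 210.145], 'tool_rot': [[-0.948, 0.317, -0.001], [0.317, 0.948, -0.002], [0.0, -0.002, -1.0]], 'force': [0.188, -0.6, -0.833], 'ft_torque': [-0.004, 0.03, 0.037], 'width': 85.423} 18.700000000000003
```

View pics/scene0.png

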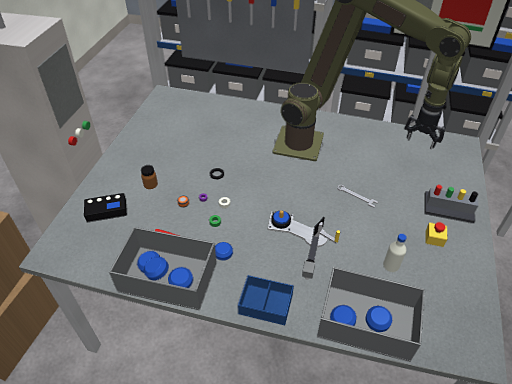

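View pics/top0.png

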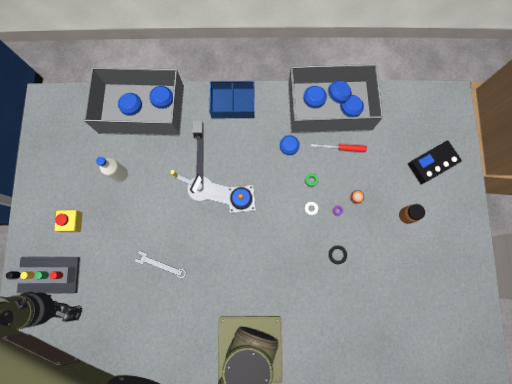

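The top view shows these ring-like things: white (311,208), green (312,180), purple (338,211), black gasket (338,255). The spacer is the white one. The dark and orange piece at (358,197) is the disc. The nest is at (241,198), the mirror pivot at about (197,187), the yellow handle at (173,172) and the camera at (198,128). I'll confirm these in an enlarged crop.

```bash
python3 - <<'E'
from h import *
p=np.load('pics/top0.npy')
a=cv2.resize(p[165:235,295:375],None,fx=5,fy=5,interpolation=cv2.INTER_CUBIC)
b=cv2.resize(p[115:220,160:265],(400,400),interpolation=cv2.INTER_CUBIC)
c=np.zeros((400,800,3),np.uint8);c[:350,:400]=a;c[:,400:]=b
cv2.imwrite('pics/crop0.png',c[:,:,::-1])
s=np.load('pics/scene0.npy');cv2.imwrite('pics/crop1.png',cv2.resize(s[150:290,165:350],None,fx=4,fy=4,interpolation=cv2.INTER_CUBIC)[:,:,::-1])
hsv=cv2.cvtColor(p,cv2.COLOR_RGB2HSV)
d=np.load('pics/top0_d.npy')
def blob(m,x0,y0,x1,y1,n):
    mm=np.zeros_like(m);mm[y0:y1,x0:x1]=m[y0:y1,x0:x1];mm=mm.astype(np.uint8)
    ys,xs=np.nonzero(mm);(c,r)=cv2.minEnclosingCircle(np.c_[xs,ys].astype(np.float32))
    print(n,len(xs),'mean',xs.mean(),ys.mean(),'circ',c,r);return c
H,S,V=hsv[...,0].astype(int),hsv[...,1].astype(int),hsv[...,2].astype(int)
c=blob((V>190)&(S<40),300,198,322,220,'spacer');print(onz('top',*c,20))
c=blob((S>110)&(H<20),345,185,370,210,'disc');print(onz('top',*c,24))
c=blob((S>110)&(H>100)&(H<130),225,185,256,212,'body');print(onz('top',*c,40))
c=blob((S>110)&(H>15)&(H<40),225,185,256,212,'stud');print(onz('top',*c,68))
c=blob((S>110)&(H>15)&(H<40),165,165,183,180,'handle');print(onz('top',*c,106))
c=blob((V>40)&(S<60)&(V<110),190,120,206,138,'cam')
np.set_printoptions(linewidth=200)
print(H[168:178,166:182]);print(d[118:140:2,190:206].round(0))
E
```

```text
spacer 119 mean 311.11764705882354 207.96638655462183 circ (311.19232177734375, 208.0) 6.880859375
[ 459.007691   -213.90650907   20.        ]
disc 75 mean 356.92 196.81333333333333 circ (356.74139404296875, 196.87930297851562) 6.534803867340088
[ 495.85354108 -373.17281018   24.        ]
body 239 mean 240.53556485355648 197.18410041841005 circ (240.5, 197.0) 9.178879737854004
[495.95408998  28.88067982  40.        ]
stud 15 mean 240.46666666666667 196.13333333333333 circ (240.5, 196.0) 2.061652660369873
[493.94395698  27.5475968   68.        ]
handle 26 mean 173.42307692307693 173.03846153846155 circ (174.0, 173.0) 3.6056511402130127
[565.11180487 243.55635411 106.        ]
cam 54 mean 199.46296296296296 132.35185185185185 circ (198.0, 130.0) 8.062357902526855
[[ 96  95 103  99  99  95  96 100  95  95  99 100  95  95  99 100]
 [100  96 103 103 103  60  26  25 100  99 100 100  95 100  95 105]
 [ 99 100 103  94  30  27  27  27  24 100 100  99  95 103 103  96]
 [100 100  99  60  26  28  29  28  23  33  95 100 100 103  99 100]
 [ 95  90  95  60  26  29  29  29  23  25  30 100 100  94 10
[... 732 characters left out ...]
1347.]
 [1340. 1341. 1245. 1245. 1248. 1238. 1247. 1245. 1246. 1245. 1243. 1245. 1246. 1264. 1344. 1335.]
 [1337. 1341. 1244.    0. 1244. 1247. 1249. 1244. 1248. 1245. 1242. 1242. 1245. 1266. 1338. 1338.]
 [1340. 1337. 1245. 1242. 1239. 1245. 1245. 1241. 1244. 1245. 1242. 1242. 1243. 1264. 1332. 1342.]
 [1333. 1333. 1248. 1240. 1241. 1243. 1250. 1247. 1243. 1248. 1249. 1246. 1249. 1262. 1336. 1336.]
 [1337. 1335. 1333. 1263. 1246. 1245. 1246. 1244. 1241. 1241. 1251. 1252. 1260. 1271. 1336. 1335.]
 [1330. 1330. 1334. 1332. 1247. 1250. 1252. 1248. 1247. 1247. 1246. 1253. 1260. 1307. 1332. 1331.]
 [1330. 1329. 1335. 1330. 1332. 1330. 1266. 1265. 1267. 1272. 1269. 1306. 1305. 1311. 1331. 1331.]]
```

View pics/crop0.png

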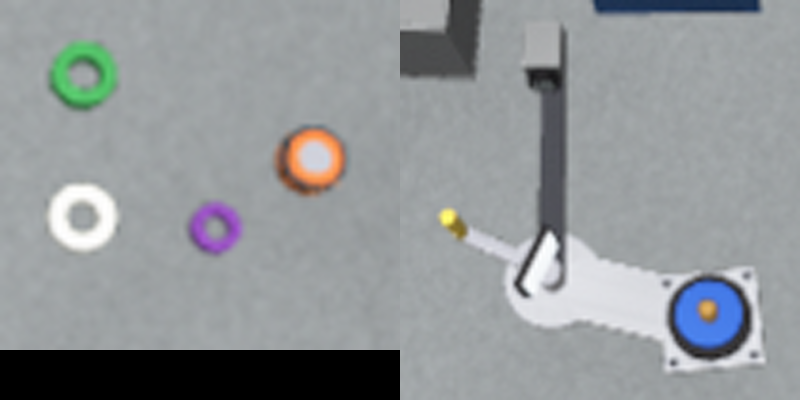

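View pics/crop1.png

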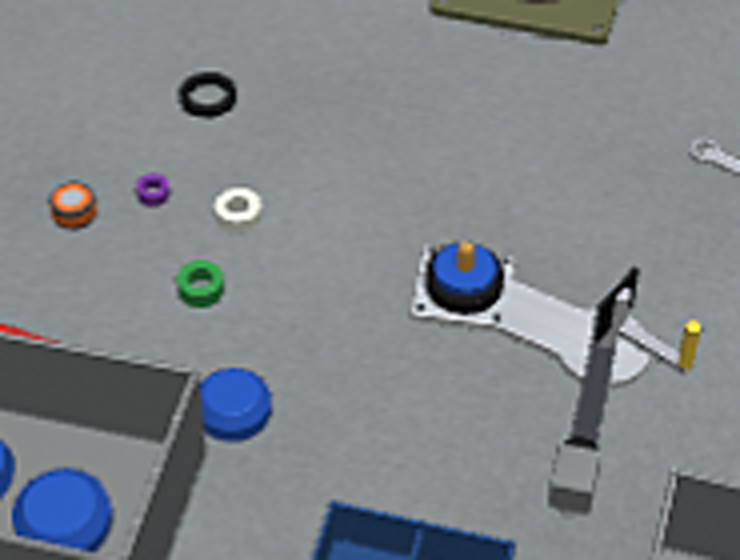

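White ring is confirmed as the spacer and the orange-banded puck as the disc. Next I refine the centres using the bright top faces only.

```bash
python3 - <<'E'
from h import *
p=np.load('pics/top0.npy')
F=8
def up(x0,y0,x1,y1):
    c=cv2.resize(p[y0:y1,x0:x1],None,fx=F,fy=F,interpolation=cv2.INTER_LINEAR);return c,cv2.cvtColor(c,cv2.COLOR_RGB2HSV).astype(int)
def fit(m,x0,y0,z,n,hull=True):
    m=m.astype(np.uint8);cs,_=cv2.findContours(m,cv2.RETR_EXTERNAL,cv2.CHAIN_APPROX_NONE);c=max(cs,key=cv2.contourArea)
    e=cv2.fitEllipse(cv2.convexHull(c));u=(e[0][0]+.5)/F-.5+x0;v=(e[0][1]+.5)/F-.5+y0
    P=onz('top',u,v,z);o,_=ray('top',u,v);s=np.linalg.norm(P-o)/366
    print(n,round(u,2),round(v,2),'axes mm',np.round(np.array(e[1])/F*s,1),'P',P.round(1));return P
c,h=up(298,195,325,222);fit((h[...,2]>200)&(h[...,1]<40),298,195,20,'spacer')
c,h=up(343,182,373,212);print(np.percentile(h[...,2],[50,90,99]));
for t in(190,210,225):fit((h[...,2]>t),343,182,24,'disc%d'%t)
c,h=up(222,180,260,215)
for t in(170,190,205):fit((h[...,0]>100)&(h[...,0]<130)&(h[...,1]>110)&(h[...,2]>t),222,180,40,'body%d'%t)
fit((h[...,0]<30)&(h[...,1]>90),222,180,65,'stud')
c,h=up(162,162,188,186)
for t in(190,210,225):fit((h[...,0]<35)&(h[...,1]>80)&(h[...,2]>t),162,162,106,'handle%d'%t)
c,h=up(185,112,212,145)
d=np.load('pics/top0_d.npy')
# camera top points by depth
pts=[]
for v in range(115,145):
    for u in range(185,212):
        if d[v,u]>0:
            P=dep('top',u,v,d[v,u])
            if 84<P[2]<97: pts.append(P)
pts=np.array(pts);print('camtop',len(pts),pts.mean(0),cv2.minAreaRect(pts[:,:2].astype(np.float32)))
# mirror points
for lo,hi in((90,115),):
  pts=[]
  for v in range(165,205):
    for u in range(180,222):
        if d[v,u]>0:
            P=dep('top',u,v,d[v,u])
            if lo<P[2]<hi: pts.append(P)
  pts=np.array(pts);print('mirror',len(pts),pts.mean(0),cv2.minAreaRect(pts[:,:2].astype(np.float32)))
E
```

```text
spacer 311.08 207.86 axes mm [46.8 48.1] P [ 459.5 -213.5   20. ]
[161. 195. 246.]
disc190 357.64 196.01 axes mm [37.7 40.2] P [ 498.9 -376.5   24. ]
disc210 357.6 196.02 axes mm [36.  38.6] P [ 498.9 -376.4   24. ]
disc225 357.59 196.01 axes mm [34.6 37.1] P [ 498.9 -376.3   24. ]
body170 240.6 196.93 axes mm [57.8 59.2] P [496.2  28.5  40. ]
body190 240.63 196.9 axes mm [56.5 57.7] P [496.3  28.4  40. ]
body205 240.6 196.95 axes mm [55.  56.2] P [496.1  28.6  40. ]
stud 240.38 195.99 axes mm [12.9 16.2] P [494.6  28.1  65. ]
handle190 172.04 171.53 axes mm [13.  15.5] P [570.1 250.2 106. ]
handle210 171.98 171.38 axes mm [11.9 14. ] P [570.7 250.4 106. ]
handle225 171.96 171.39 axes mm [10.  12.3] P [570.6 250.5 106. ]
camtop 141 [730.3028565  175.27105306  89.5115026 ] ((727.8143310546875, 175.28726196289062), (52.12316131591797, 35.054134368896484), 0.2931440472602844)
mirror 68 [537.11883977 177.08928149  98.80917719] ((538.7593383789062, 180.6563262939453), (18.72221565246582, 58.38250732421875), 64.91414642333984)
```

```bash
python3 -m pendant '[{"dx":6,"dy":-15,"rz":-3},{"dx":12,"dy":-30,"rz":-6},{"dx":12,"dy":-30,"rz":-6},{"dx":12,"dy":-30,"rz":-6},{"dx":12,"dy":-30,"rz":-6},{"dx":12,"dy":-30,"rz":-6},{"dx":12,"dy":-30,"rz":-6},{"dx":12,"dy":-30,"rz":-6},{"dx":12,"dy":-30,"rz":-6},{"dx":12,"dy":-30,"rz":-6},{"dx":12,"dy":-30,"rz":-6},{"dx":12,"dy":-30,"rz":-6}]' 0.25
python3 -m pendant '[{"dx":12,"dy":-30,"dz":-5},{"dx":12,"dy":-30,"dz":-8},{"dx":12,"dy":-30,"dz":-8},{"dx":12,"dy":-30,"dz":-8},{"dx":12,"dy":-30,"dz":-8},{"dx":12,"dy":-30,"dz":-8},{"dx":12,"dy":-30,"dz":-8},{"dx":12,"dy":-30,"dz":-8},{"dx":12,"dy":-30,"dz":-8},{"dx":12,"dy":-30,"dz":-8},{"dx":12,"dy":-30,"dz":-5},{}]'
python3 -c "
from h import *
s=env.read_state();print(np.round(s['tool_rot'],3).tolist(),np.round(s['qpos'],2))"
```

```text
[[-0.948, 0.317, -0.001], [0.317, 0.948, -0.002], [0.0, -0.002, -1.0]] [ 1.25  0.26 -0.14  1.17  0.    1.57]invalid input at $[0]: expected keys dx, dy, dz, rx, ry, rz
invalid input at $[0]: expected keys dx, dy, dz, rx, ry, rz
```

```bash
python3 -m pendant '[{"dx":6,"dy":-15,"dz":0,"rx":0,"ry":0,"rz":-3},{"dx":12,"dy":-30,"dz":0,"rx":0,"ry":0,"rz":-6},{"dx":12,"dy":-30,"dz":0,"rx":0,"ry":0,"rz":-6},{"dx":12,"dy":-30,"dz":0,"rx":0,"ry":0,"rz":-6},{"dx":12,"dy":-30,"dz":0,"rx":0,"ry":0,"rz":-6},{"dx":12,"dy":-30,"dz":0,"rx":0,"ry":0,"rz":-6},{"dx":12,"dy":-30,"dz":0,"rx":0,"ry":0,"rz":-6},{"dx":12,"dy":-30,"dz":0,"rx":0,"ry":0,"rz":-6},{"dx":12,"dy":-30,"dz":0,"rx":0,"ry":0,"rz":-6},{"dx":12,"dy":-30,"dz":0,"rx":0,"ry":0,"rz":-6},{"dx":12,"dy":-30,"dz":0,"rx":0,"ry":0,"rz":-6},{"dx":12,"dy":-30,"dz":0,"rx":0,"ry":0,"rz":-6}]' 0.25
python3 -c "
from h import *
s=env.read_state();print(np.round(s['tool_rot'],3).tolist(),np.round(s['qpos'],2))"
```

```text
time: 1.1
ee_pos: [304.4, 151.3, 210.7]
tool_rot: [[-0.039, 0.999, -0.0], [0.999, 0.039, -0.0], [-0.0, -0.0, -1.0]]
force: [1.3, -0.3, -0.1]
width: 63.6
[[-0.039, 0.999, -0.0], [0.999, 0.039, -0.0], [-0.0, -0.0, -1.0]] [ 0.46 -0.06 -0.51  1.12 -0.    1.99]
```

```bash
python3 -m pendant '[{"dx":13,"dy":-31,"dz":-8,"rx":0,"ry":0,"rz":-2},{"dx":13,"dy":-31,"dz":-8,"rx":0,"ry":0,"rz":0},{"dx":13,"dy":-31,"dz":-8,"rx":0,"ry":0,"rz":0},{"dx":13,"dy":-31,"dz":-8,"rx":0,"ry":0,"rz":0},{"dx":13,"dy":-31,"dz":-8,"rx":0,"ry":0,"rz":0},{"dx":13,"dy":-31,"dz":-8,"rx":0,"ry":0,"rz":0},{"dx":13,"dy":-31,"dz":-8,"rx":0,"ry":0,"rz":0},{"dx":13,"dy":-31,"dz":-8,"rx":0,"ry":0,"rz":0},{"dx":13,"dy":-31,"dz":-8,"rx":0,"ry":0,"rz":0},{"dx":13,"dy":-31,"dz":-8,"rx":0,"ry":0,"rz":0},{"dx":13,"dy":-31,"dz":-8,"rx":0,"ry":0,"rz":0},{"dx":12,"dy":-25,"dz":-8,"rx":0,"ry":0,"rz":0}]'
python3 -m pendant '[{"dx":0,"dy":0,"dz":-10,"rx":0,"ry":0,"rz":0},{"dx":0,"dy":0,"dz":-10,"rx":0,"ry":0,"rz":0},{"dx":0,"dy":0,"dz":-10,"rx":0,"ry":0,"rz":0},{"dx":0,"dy":0,"dz":0,"rx":0,"ry":0,"rz":0}]'
python3 - <<'E'
from h import *
p,d=snap('top','top1');q,_=snap('scene','scene1')
a=cv2.resize(p[165:255,285:385],(400,360),interpolation=cv2.INTER_CUBIC)
b=cv2.resize(q[150:240,170:270],(400,360),interpolation=cv2.INTER_CUBIC)
cv2.imwrite('pics/c2.png',np.hstack([a,b])[:,:,::-1])
E
```

```text
time: 2.1
ee_pos: [459.8, -215.5, 114.1]
tool_rot: [[-0.007, 1.0, -0.0], [1.0, 0.007, -0.0], [-0.0, -0.0, -1.0]]
force: [1.0, -0.4, 0.4]
width: 64.2
time: 2.43
ee_pos: [457.6, -212.6, 82.6]
tool_rot: [[-0.008, 1.0, -0.004], [1.0, 0.008, 0.002], [0.002, -0.004, -1.0]]
force: [-0.9, 0.6, -0.2]
width: 63.7
```

View pics/c2.png

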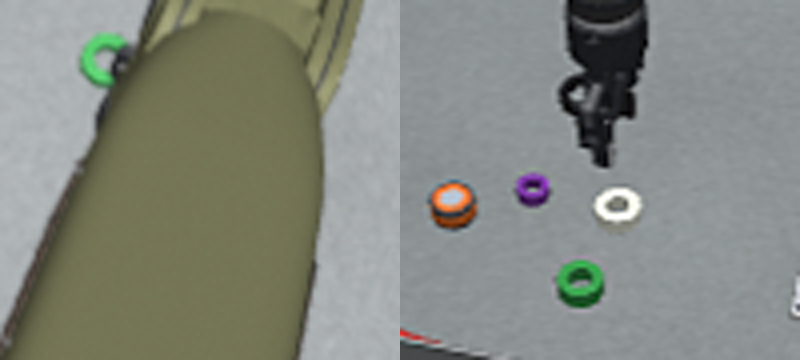

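```bash
python3 -m pendant '[{"dx":0,"dy":0,"dz":-20,"rx":0,"ry":0,"rz":0},{"dx":0,"dy":0,"dz":-20,"rx":0,"ry":0,"rz":0},{"dx":0,"dy":0,"dz":-15,"rx":0,"ry":0,"rz":0},{"dx":0,"dy":0,"dz":-10,"rx":0,"ry":0,"rz":0},{"dx":0,"dy":0,"dz":0,"rx":0,"ry":0,"rz":0},{"dx":0,"dy":0,"dz":0,"rx":0,"ry":0,"rz":0}]'
python3 -c "
from h import *
s=env.read_state();print(s['ee_pos'],s['force'])"
```

```text
time: 3.03
ee_pos: [459.6, -213.0, 20.3]
tool_rot: [[-0.009, 1.0, -0.0], [1.0, 0.009, 0.0], [0.0, -0.0, -1.0]]
force: [0.3, 0.1, 0.6]
width: 64.1
[ 459.58162938 -212.95183203   20.26540142] [0.27894782 0.06771385 0.64630328]
```

```bash
python3 -m pendant '[{"dx":0,"dy":-0.5,"dz":-8,"rx":0,"ry":0,"rz":0.5},{"dx":0,"dy":0,"dz":-7.5,"rx":0,"ry":0,"rz":0},{"dx":0,"dy":0,"dz":0,"rx":0,"ry":0,"rz":0},{"dx":0,"dy":0,"dz":0,"rx":0,"ry":0,"rz":0}]'
python3 -m pendant '[{"dx":0,"dy":0,"dz":0,"rx":0,"ry":0,"rz":0},{"dx":0,"dy":0,"dz":0,"rx":0,"ry":0,"rz":0},{"dx":0,"dy":0,"dz":0,"rx":0,"ry":0,"rz":0},{"dx":0,"dy":0,"dz":0,"rx":0,"ry":0,"rz":0},{"dx":0,"dy":0,"dz":0,"rx":0,"ry":0,"rz":0},{"dx":0,"dy":0,"dz":0,"rx":0,"ry":0,"rz":0}]' 0.7
```

```text
time: 3.37
ee_pos: [459.2, -213.5, 4.2]
tool_rot: [[-0.018, 1.0, -0.001], [1.0, 0.018, 0.0], [0.0, -0.001, -1.0]]
force: [0.3, 0.5, 0.1]
width: 64.1
time: 3.87
ee_pos: [459.6, -213.7, 4.5]
tool_rot: [[-0.018, 1.0, 0.0], [1.0, 0.018, -0.0], [-0.0, 0.0, -1.0]]
force: [1.2, -0.2, -0.1]
width: 25.4
```

The fingers reached the commanded width, so the ring isn't in the grip. I'll look.

```bash
python3 - <<'E'
from h import *
p,d=snap('top','top2');q,_=snap('scene','scene2')
a=cv2.resize(p[165:255,285:385],(400,360),interpolation=cv2.INTER_CUBIC)
b=cv2.resize(q[170:225,190:250],(400,360),interpolation=cv2.INTER_CUBIC)
cv2.imwrite('pics/c3.png',np.hstack([a,b])[:,:,::-1])
s=env.read_state();print(s['ee_pos'],s['width'],s['force'])
E
```

```text
[ 459.57228109 -213.64084917    4.46189906] 25.660332080814587 [-0.83263046 -0.34657102 -0.25032342]
```

View pics/c3.png

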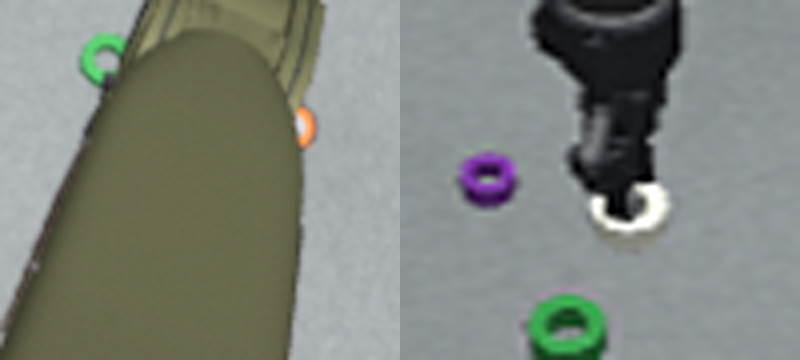

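```bash
python3 - <<'E'
from h import *
for P in([459.5,-213.5,4.5],[459.5,-213.5,20],[459.5+13,-213.5,4.5],[459.5+13,-213.5,23.5],[446.5,-213.5,4.5],[459.5,-213.5,0]):print(P,np.round(proj('scene',P),1))
for t in('scene0','scene2'):
    q=np.load(f'pics/{t}.npy');h=cv2.cvtColor(q[185:220,205:245],cv2.COLOR_RGB2HSV);m=(h[...,2]>190)&(h[...,1]<40);ys,xs=np.nonzero(m);print(t,len(xs),205+xs.min(),205+xs.max(),185+ys.min(),185+ys.max())
q=np.load('pics/scene2.npy')
cv2.imwrite('pics/c4.png',cv2.resize(q[160:220,195:255],(600,600),interpolation=cv2.INTER_NEAREST)[:,:,::-1])
E
```

```text
[459.5, -213.5, 4.5] [224.2 203.4]
[459.5, -213.5, 20] [224.  200.8]
[472.5, -213.5, 4.5] [223.2 205.7]
[472.5, -213.5, 23.5] [223.  202.5]
[446.5, -213.5, 4.5] [225.2 201.2]
[459.5, -213.5, 0] [224.3 204.2]
scene0 54 219 229 197 204
scene2 33 219 229 198 204
```

View pics/c4.png

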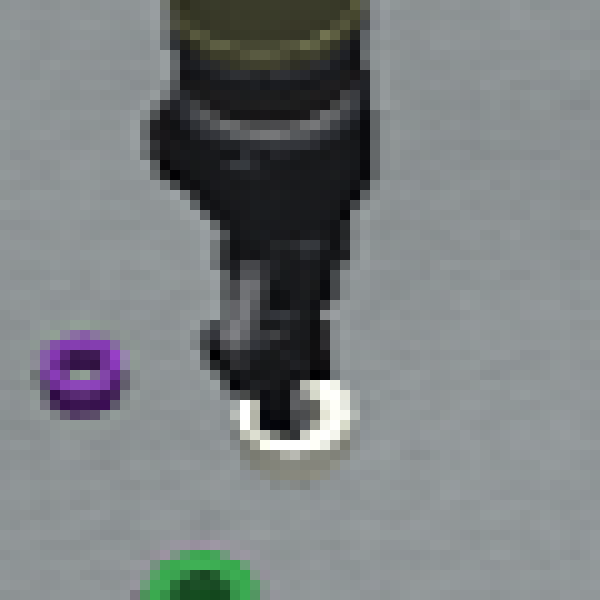

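The tip shows at pixel (223.7, 203.5) in the scene view, which is about z=20 on top of the ring. So when open, the fingertips stand well behind the TCP. The ring hasn't moved. I'll lift, set the opening and check how high the tips are.

```bash
python3 -m pendant '[{"dx":0,"dy":0,"dz":15,"rx":0,"ry":0,"rz":0},{"dx":0,"dy":0,"dz":25,"rx":0,"ry":0,"rz":0},{"dx":0,"dy":0,"dz":20,"rx":0,"ry":0,"rz":0},{"dx":0,"dy":0,"dz":0,"rx":0,"ry":0,"rz":0}]' 0.3
python3 - <<'E'
from h import *
q,_=snap('scene','scene3')
s=env.read_state();e=s['ee_pos'];print(e,s['width'])
for dz in(0,10,20):print(dz,np.round(proj('scene',e+[36,0,dz]),1),np.round(proj('scene',e+[30,0,dz]),1))
cv2.imwrite('pics/c5.png',cv2.resize(q[150:210,195:255],(600,600),interpolation=cv2.INTER_NEAREST)[:,:,::-1])
E
```

```text
time: 4.3
ee_pos: [462.4, -214.9, 68.0]
tool_rot: [[-0.018, 1.0, 0.006], [1.0, 0.018, -0.003], [-0.003, 0.006, -1.0]]
force: [1.0, 0.3, 0.2]
width: 60.0
[ 461.54637278 -214.53046081   66.40763575] 59.499432645831014
0 [220.2 199.5] [220.7 198.4]
10 [220.1 197.7] [220.5 196.6]
20 [219.9 195.9] [220.4 194.8]
```

View pics/c5.png

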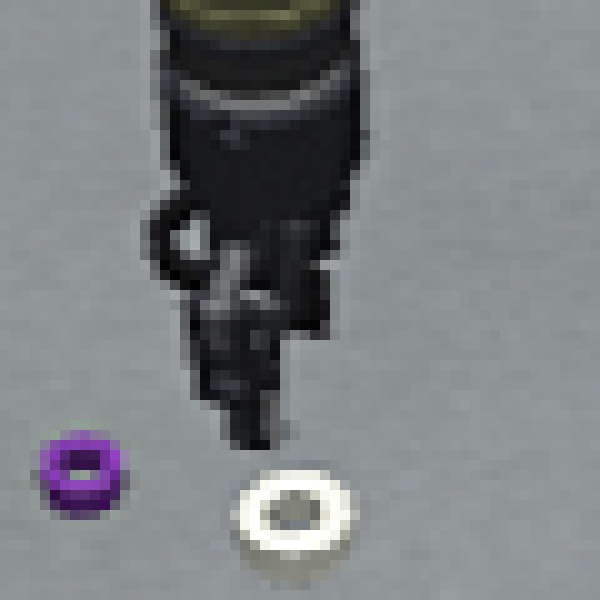

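```bash
python3 -m pendant '[{"dx":0,"dy":0,"dz":-20,"rx":0,"ry":0,"rz":0},{"dx":0,"dy":0,"dz":-20,"rx":0,"ry":0,"rz":0},{"dx":0,"dy":0,"dz":-10,"rx":0,"ry":0,"rz":0},{"dx":0,"dy":0,"dz":-10,"rx":0,"ry":0,"rz":0},{"dx":0,"dy":0,"dz":-6,"rx":0,"ry":0,"rz":0},{"dx":0,"dy":0,"dz":-3,"rx":0,"ry":0,"rz":0},{"dx":0,"dy":0,"dz":0,"rx":0,"ry":0,"rz":0},{"dx":0,"dy":0,"dz":0,"rx":0,"ry":0,"rz":0}]'
python3 - <<'E'
from h import *
q,_=snap('scene','scene4')
s=env.read_state();e=s['ee_pos'];print(e,s['width'],s['force'])
cv2.imwrite('pics/c6.png',cv2.resize(q[160:220,195:255],(600,600),interpolation=cv2.INTER_NEAREST)[:,:,::-1])
E
```

```text
time: 5.02
ee_pos: [459.5, -213.6, -4.7]
tool_rot: [[-0.018, 1.0, -0.0], [1.0, 0.018, 0.0], [0.0, -0.0, -1.0]]
force: [0.3, 0.0, 0.6]
width: 59.9
[ 459.88872792 -213.76897025   -4.31145259] 59.92723442123942 [-0.31046987  0.18396327  0.26788551]
```

View pics/c6.png

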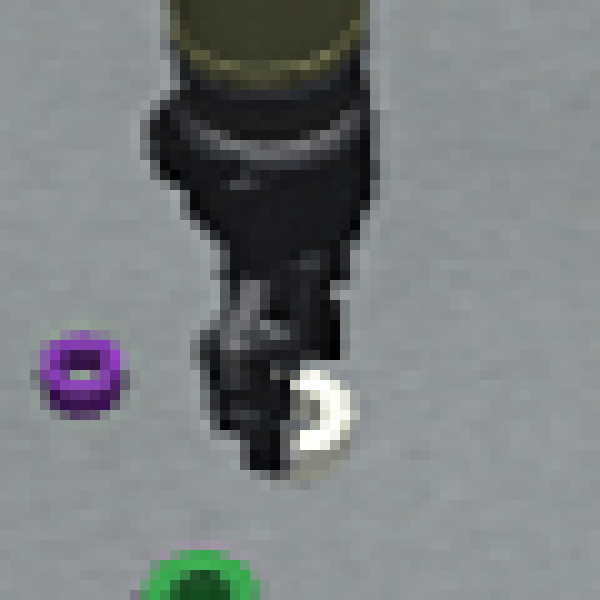

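```bash
python3 -m pendant '[{"dx":0,"dy":0,"dz":-4,"rx":0,"ry":0,"rz":0},{"dx":0,"dy":0,"dz":-3,"rx":0,"ry":0,"rz":0},{"dx":0,"dy":0,"dz":0,"rx":0,"ry":0,"rz":0}]'
python3 -m pendant '[{"dx":0,"dy":0,"dz":0,"rx":0,"ry":0,"rz":0},{"dx":0,"dy":0,"dz":0,"rx":0,"ry":0,"rz":0},{"dx":0,"dy":0,"dz":0,"rx":0,"ry":0,"rz":0},{"dx":0,"dy":0,"dz":0,"rx":0,"ry":0,"rz":0},{"dx":0,"dy":0,"dz":0,"rx":0,"ry":0,"rz":0}]' 0.7
```

```text
time: 5.32
ee_pos: [459.3, -213.5, -11.9]
tool_rot: [[-0.018, 1.0, -0.0], [1.0, 0.018, 0.0], [0.0, -0.0, -1.0]]
force: [-1.4, -0.4, 0.3]
width: 59.6
time: 5.73
ee_pos: [459.4, -213.6, -10.9]
tool_rot: [[-0.017, 1.0, 0.0], [1.0, 0.017, -0.0], [-0.0, 0.0, -1.0]]
force: [-1.2, 1.5, 4.8]
width: 43.2
```

```bash
python3 -m pendant '[{"dx":0,"dy":0,"dz":1,"rx":0,"ry":0,"rz":0},{"dx":0,"dy":0,"dz":10,"rx":0,"ry":0,"rz":0},{"dx":0,"dy":0,"dz":15,"rx":0,"ry":0,"rz":0},{"dx":0,"dy":0,"dz":20,"rx":0,"ry":0,"rz":0},{"dx":0,"dy":0,"dz":20,"rx":0,"ry":0,"rz":0},{"dx":0,"dy":0,"dz":0,"rx":0,"ry":0,"rz":0},{"dx":0,"dy":0,"dz":0,"rx":0,"ry":0,"rz":0}]'
python3 - <<'E'
from h import *
q,_=snap('scene','scene5')
s=env.read_state();e=s['ee_pos'];print(e,s['width'],s['force'])
cv2.imwrite('pics/c7.png',cv2.resize(q[140:210,190:260],(630,630),interpolation=cv2.INTER_NEAREST)[:,:,::-1])
E
```

```text
time: 6.32
ee_pos: [460.7, -214.1, 55.3]
tool_rot: [[-0.017, 1.0, 0.003], [1.0, 0.018, -0.001], [-0.001, 0.003, -1.0]]
force: [-0.1, 1.0, -1.1]
width: 42.7
[ 459.62077593 -213.64479191   54.30614177] 43.35130838588339 [-0.16456153 -0.29616717 -1.71458183]
```

View pics/c7.png

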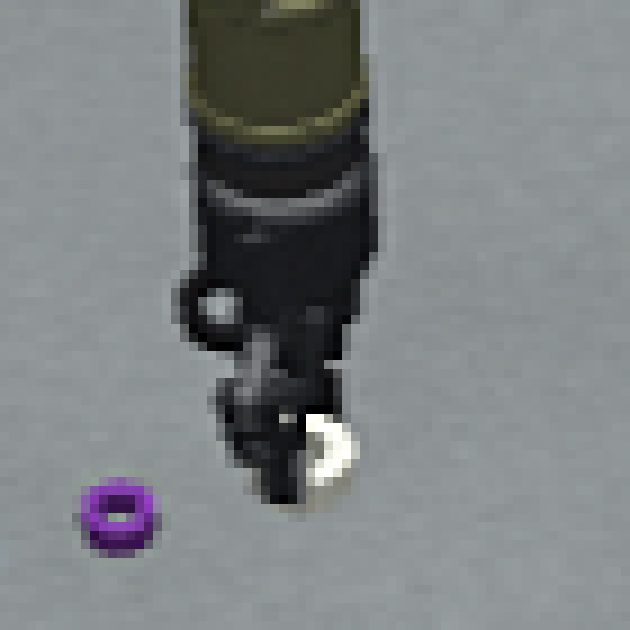

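Ring is held (width 43) and its underside is about 11 mm above the TCP. Moving to above the stud.

```bash
python3 -m pendant '[{"dx":2,"dy":12,"dz":12,"rx":0,"ry":0,"rz":0},{"dx":4,"dy":27,"dz":12,"rx":0,"ry":0,"rz":0},{"dx":4,"dy":27,"dz":4,"rx":0,"ry":0,"rz":0},{"dx":4,"dy":27,"dz":0,"rx":0,"ry":0,"rz":0},{"dx":4,"dy":27,"dz":0,"rx":0,"ry":0,"rz":0},{"dx":4,"dy":27,"dz":0,"rx":0,"ry":0,"rz":0},{"dx":4,"dy":27,"dz":0,"rx":0,"ry":0,"rz":0},{"dx":4,"dy":27,"dz":0,"rx":0,"ry":0,"rz":0},{"dx":4,"dy":25,"dz":0,"rx":0,"ry":0,"rz":0},{"dx":2.6,"dy":16,"dz":0,"rx":0,"ry":0,"rz":0},{"dx":0,"dy":0,"dz":0,"rx":0,"ry":0,"rz":0},{"dx":0,"dy":0,"dz":0,"rx":0,"ry":0,"rz":0}]'
python3 - <<'E'
from h import *
q,_=snap('scene','scene6')
s=env.read_state();e=s['ee_pos'];print(e,s['width'],s['force'])
b=e+[0,0,11];print(proj('scene',b),proj('scene',b+[0,0,20]),proj('scene',[496.2,28.5,68]),proj('scene',[496.2,28.5,40]))
cv2.imwrite('pics/c8.png',cv2.resize(q[170:240,245:315],(700,600),interpolation=cv2.INTER_NEAREST)[:,:,::-1])
E
```

```text
time: 7.37
ee_pos: [495.1, 28.9, 81.0]
tool_rot: [[-0.02, 1.0, -0.003], [1.0, 0.02, -0.001], [-0.001, -0.003, -1.0]]
force: [-0.1, -0.4, -0.1]
width: 43.2
[495.02067464  28.18213244  81.24009418] 42.98694760902724 [-0.98850672  0.81271444 -1.00550674]
(np.float64(281.4475906107123), np.float64(206.68051971097904)) (np.float64(281.6929789109301), np.float64(203.0595369057373)) (np.float64(281.1677690410096), np.float64(211.2254435744579)) (np.float64(280.8370911482089), np.float64(216.0883464420615))
```

View pics/c8.png

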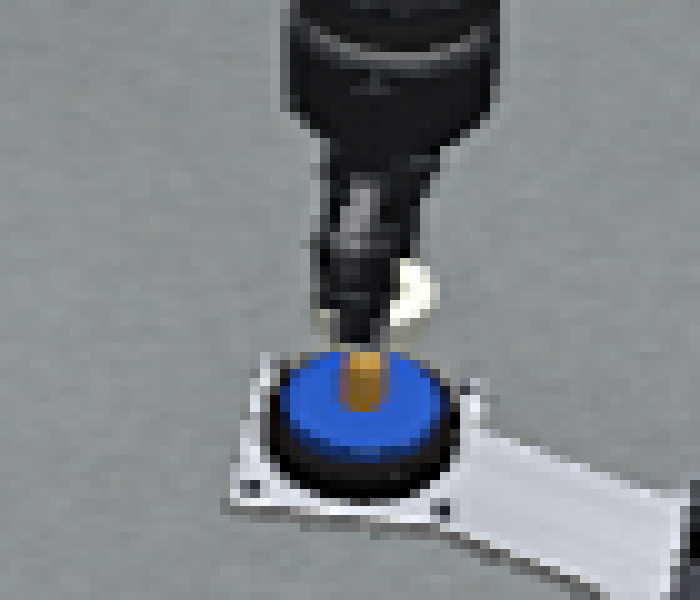

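```bash
python3 -m pendant '[{"dx":0,"dy":-0.7,"dz":-10,"rx":0,"ry":0,"rz":0},{"dx":0,"dy":0,"dz":-9,"rx":0,"ry":0,"rz":0},{"dx":0,"dy":0,"dz":-5,"rx":0,"ry":0,"rz":0},{"dx":0,"dy":0,"dz":-4,"rx":0,"ry":0,"rz":0},{"dx":0,"dy":0,"dz":-4,"rx":0,"ry":0,"rz":0},{"dx":0,"dy":0,"dz":0,"rx":0,"ry":0,"rz":0},{"dx":0,"dy":0,"dz":0,"rx":0,"ry":0,"rz":0}]'
```

```text
time: 8.0
ee_pos: [496.0, 27.5, 50.3]
tool_rot: [[-0.017, 1.0, -0.0], [1.0, 0.017, -0.0], [-0.0, -0.0, -1.0]]
force: [0.3, 0.8, -1.4]
width: 42.5
```

```bash
python3 -m pendant '[{"dx":0,"dy":0,"dz":-6,"rx":0,"ry":0,"rz":0},{"dx":0,"dy":0,"dz":-6,"rx":0,"ry":0,"rz":0},{"dx":0,"dy":0,"dz":-4,"rx":0,"ry":0,"rz":0},{"dx":0,"dy":0,"dz":-2,"rx":0,"ry":0,"rz":0},{"dx":0,"dy":0,"dz":0,"rx":0,"ry":0,"rz":0},{"dx":0,"dy":0,"dz":0,"rx":0,"ry":0,"rz":0}]'
```

```text
time: 8.5
ee_pos: [495.9, 27.7, 32.2]
tool_rot: [[-0.018, 1.0, -0.001], [1.0, 0.018, -0.0], [-0.0, -0.001, -1.0]]
force: [-0.4, -0.1, -1.1]
width: 43.0
```

```bash
python3 -m pendant '[{"dx":0,"dy":0,"dz":-1,"rx":0,"ry":0,"rz":0},{"dx":0,"dy":0,"dz":-1,"rx":0,"ry":0,"rz":0},{"dx":0,"dy":0,"dz":0,"rx":0,"ry":0,"rz":0}]'
```

```text
time: 8.75
ee_pos: [496.2, 27.7, 30.4]
tool_rot: [[-0.017, 1.0, 0.0], [1.0, 0.017, 0.0], [0.0, 0.0, -1.0]]
force: [-0.6, 0.1, -1.0]
width: 42.8
```

```bash
python3 -m pendant '[{"dx":0,"dy":0,"dz":-1,"rx":0,"ry":0,"rz":0},{"dx":0,"dy":0,"dz":-1,"rx":0,"ry":0,"rz":0},{"dx":0,"dy":0,"dz":0,"rx":0,"ry":0,"rz":0}]'
```

```text
time: 9.0
ee_pos: [496.4, 27.7, 29.1]
tool_rot: [[-0.018, 1.0, 0.001], [1.0, 0.018, 0.0], [0.0, 0.001, -1.0]]
force: [-1.5, 0.3, 4.4]
width: 43.2
```

Contact at TCP 29.1, force 4.4 N. Releasing and rising.

```bash
python3 -m pendant '[{"dx":0,"dy":0,"dz":0,"rx":0,"ry":0,"rz":0},{"dx":0,"dy":0,"dz":0,"rx":0,"ry":0,"rz":0},{"dx":0,"dy":0,"dz":0,"rx":0,"ry":0,"rz":0},{"dx":0,"dy":0,"dz":10,"rx":0,"ry":0,"rz":0},{"dx":0,"dy":0,"dz":20,"rx":0,"ry":0,"rz":0},{"dx":0,"dy":0,"dz":30,"rx":0,"ry":0,"rz":0},{"dx":0,"dy":0,"dz":20,"rx":0,"ry":0,"rz":0},{"dx":0,"dy":-30,"dz":0,"rx":0,"ry":0,"rz":0},{"dx":0,"dy":-40,"dz":0,"rx":0,"ry":0,"rz":0},{"dx":0,"dy":-40,"dz":0,"rx":0,"ry":0,"rz":0},{"dx":0,"dy":-40,"dz":0,"rx":0,"ry":0,"rz":0},{"dx":0,"dy":-40,"dz":0,"rx":0,"ry":0,"rz":0}]' 0.3
python3 - <<'E'
from h import *
p,_=snap('top','top7');q,_=snap('scene','scene7')
a=cv2.resize(p[175:220,220:265],(400,400),interpolation=cv2.INTER_CUBIC)
b=cv2.resize(q[190:240,255:305],(400,400),interpolation=cv2.INTER_CUBIC)
cv2.imwrite('pics/c9.png',np.hstack([a,b])[:,:,::-1])
s=env.read_state();print(s['ee_pos'],s['width'])
F=8
c=cv2.resize(p[182:212,225:256],None,fx=F,fy=F);h=cv2.cvtColor(c,cv2.COLOR_RGB2HSV);m=((h[...,2]>200)&(h[...,1]<40)).astype(np.uint8)
cs,_=cv2.findContours(m,0,1)
for k in cs:
    if cv2.contourArea(k)>2000:
        e=cv2.fitEllipse(cv2.convexHull(k));u,v=(e[0][0]+.5)/F-.5+225,(e[0][1]+.5)/F-.5+182;print(u,v,e[1],onz('top',u,v,60))
E
```

```text
time: 10.0
ee_pos: [495.9, -163.9, 108.5]
tool_rot: [[-0.018, 1.0, 0.0], [1.0, 0.018, -0.0], [-0.0, 0.0, -1.0]]
force: [0.8, 1.0, -0.9]
width: 59.8
[ 496.66730068 -167.76880161  108.46879786] 59.71701945337738
240.64802169799805 195.76219177246094 (107.90277862548828, 109.77632904052734) [496.31950297  27.43360438  60.        ]
239.84891510009766 197.23236083984375 (263.6846618652344, 303.9208984375) [491.31965302  30.108189    60.        ]
```

View pics/c9.png

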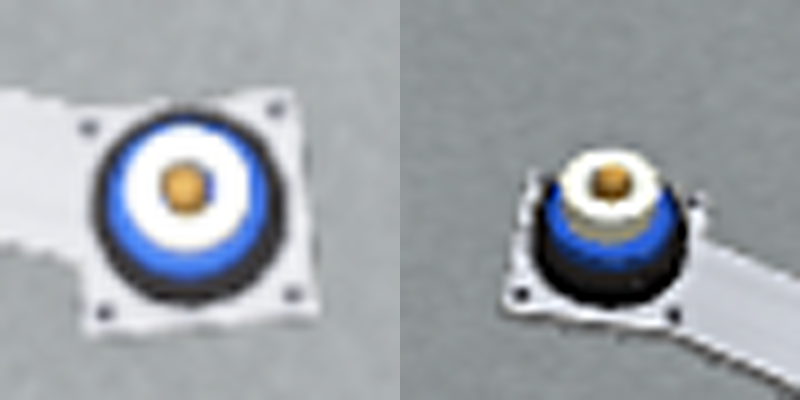

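Spacer is seated flat at (496.3, 27.4), about 1 mm off the seat axis. Now the disc.

```bash
python3 -m pendant '[{"dx":0.7,"dy":-40,"dz":0,"rx":0,"ry":0,"rz":0},{"dx":1,"dy":-40,"dz":0,"rx":0,"ry":0,"rz":0},{"dx":1,"dy":-40,"dz":-10,"rx":0,"ry":0,"rz":0},{"dx":0,"dy":-40,"dz":-10,"rx":0,"ry":0,"rz":0},{"dx":0,"dy":-34,"dz":-10,"rx":0,"ry":0,"rz":0},{"dx":0,"dy":-20,"dz":-10,"rx":0,"ry":0,"rz":0},{"dx":0,"dy":0,"dz":-10,"rx":0,"ry":0,"rz":0},{"dx":0,"dy":0,"dz":0,"rx":0,"ry":0,"rz":0},{"dx":0,"dy":0,"dz":0,"rx":0,"ry":0,"rz":0},{"dx":0,"dy":0,"dz":0,"rx":0,"ry":0,"rz":0}]'
python3 - <<'E'
from h import *
q,_=snap('scene','scene8')
s=env.read_state();e=s['ee_pos'];print(e,s['width'])
print(proj('scene',[498.9,-376.4,24]),proj('scene',[498.9,-376.4,0]))
cv2.imwrite('pics/c10.png',cv2.resize(q[155:225,150:220],(630,630),interpolation=cv2.INTER_NEAREST)[:,:,::-1])
E
```

```text
time: 10.93
ee_pos: [498.9, -374.6, 58.6]
tool_rot: [[-0.019, 1.0, -0.001], [1.0, 0.019, 0.001], [0.001, -0.001, -1.0]]
force: [-0.2, -0.2, -0.0]
width: 59.4
[ 499.3030129  -374.83926639   59.05571496] 59.66916830780823
(np.float64(182.44871142745416), np.float64(199.1786573483643)) (np.float64(183.12379199516), np.float64(203.23703196107192))
```

View pics/c10.png

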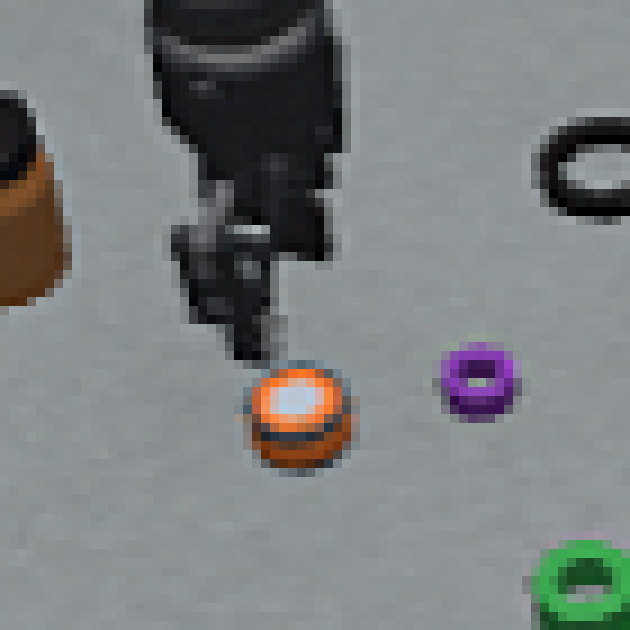

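```bash
python3 -m pendant '[{"dx":0,"dy":0,"dz":-20,"rx":0,"ry":0,"rz":0},{"dx":0,"dy":0,"dz":-20,"rx":0,"ry":0,"rz":0},{"dx":0,"dy":0,"dz":-12,"rx":0,"ry":0,"rz":0},{"dx":0,"dy":0,"dz":-8,"rx":0,"ry":0,"rz":0},{"dx":0,"dy":0,"dz":-4,"rx":0,"ry":0,"rz":0},{"dx":0,"dy":0,"dz":-2,"rx":0,"ry":0,"rz":0},{"dx":0,"dy":0,"dz":0,"rx":0,"ry":0,"rz":0},{"dx":0,"dy":0,"dz":0,"rx":0,"ry":0,"rz":0}]'
```

```text
time: 11.65
ee_pos: [499.6, -376.6, -6.7]
tool_rot: [[-0.018, 1.0, 0.001], [1.0, 0.018, -0.001], [-0.001, 0.001, -1.0]]
force: [-0.1, -0.1, 0.6]
width: 59.9
```

```bash
python3 -m pendant '[{"dx":0,"dy":0,"dz":0,"rx":0,"ry":0,"rz":0},{"dx":0,"dy":0,"dz":0,"rx":0,"ry":0,"rz":0},{"dx":0,"dy":0,"dz":0,"rx":0,"ry":0,"rz":0},{"dx":0,"dy":0,"dz":0,"rx":0,"ry":0,"rz":0},{"dx":0,"dy":0,"dz":0,"rx":0,"ry":0,"rz":0}]' 0.7
python3 -m pendant '[{"dx":0,"dy":0,"dz":10,"rx":0,"ry":0,"rz":0},{"dx":0,"dy":0,"dz":20,"rx":0,"ry":0,"rz":0},{"dx":0,"dy":0,"dz":30,"rx":0,"ry":0,"rz":0},{"dx":0,"dy":0,"dz":30,"rx":0,"ry":0,"rz":0},{"dx":0,"dy":0,"dz":20,"rx":0,"ry":0,"rz":0},{"dx":0,"dy":0,"dz":0,"rx":0,"ry":0,"rz":0},{"dx":0,"dy":0,"dz":0,"rx":0,"ry":0,"rz":0}]'
python3 - <<'E'
from h import *
q,_=snap('scene','scene9')
s=env.read_state();e=s['ee_pos'];print(e,s['width'])
cv2.imwrite('pics/c11.png',cv2.resize(q[130:220,150:240],(630,630),interpolation=cv2.INTER_NEAREST)[:,:,::-1])
E
```

```text
time: 12.07
ee_pos: [499.6, -376.9, -6.1]
tool_rot: [[-0.017, 1.0, 0.002], [1.0, 0.017, -0.001], [-0.001, 0.002, -1.0]]
force: [-0.5, 0.6, 5.7]
width: 43.2
time: 12.65
ee_pos: [499.9, -377.2, 104.5]
tool_rot: [[-0.017, 1.0, 0.003], [1.0, 0.017, -0.002], [-0.002, 0.003, -1.0]]
force: [-0.2, -0.3, -1.5]
width: 43.7
[ 498.78836643 -376.37830382  102.74521937] 43.221541410200864
```

View pics/c11.png

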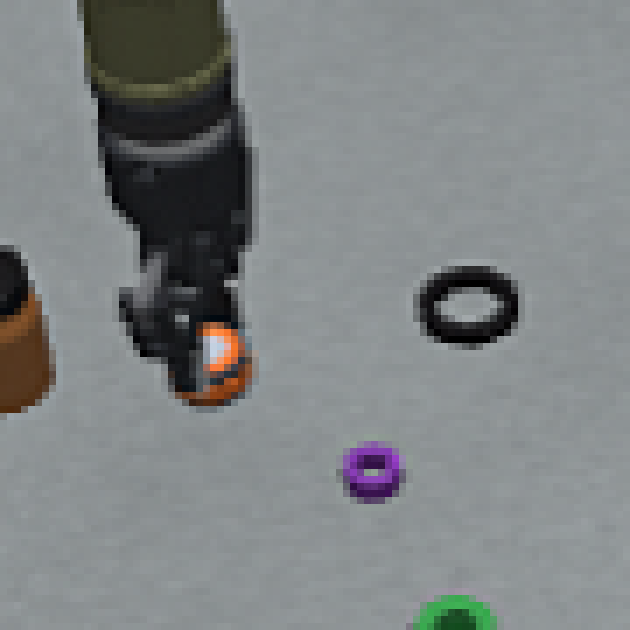

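```bash
python3 -m pendant '[{"dx":0,"dy":17,"dz":0,"rx":0,"ry":0,"rz":0},{"dx":-0.3,"dy":34,"dz":0,"rx":0,"ry":0,"rz":0},{"dx":-0.3,"dy":38,"dz":0,"rx":0,"ry":0,"rz":0},{"dx":-0.3,"dy":38,"dz":0,"rx":0,"ry":0,"rz":0},{"dx":-0.3,"dy":38,"dz":0,"rx":0,"ry":0,"rz":0},{"dx":-0.3,"dy":38,"dz":0,"rx":0,"ry":0,"rz":0},{"dx":-0.3,"dy":38,"dz":0,"rx":0,"ry":0,"rz":0},{"dx":-0.3,"dy":38,"dz":0,"rx":0,"ry":0,"rz":0},{"dx":-0.3,"dy":38,"dz":0,"rx":0,"ry":0,"rz":0},{"dx":-0.3,"dy":38,"dz":0,"rx":0,"ry":0,"rz":0},{"dx":0,"dy":34,"dz":0,"rx":0,"ry":0,"rz":0},{"dx":0,"dy":15.4,"dz":0,"rx":0,"ry":0,"rz":0}]'
python3 -m pendant '[{"dx":0,"dy":0,"dz":-10,"rx":0,"ry":0,"rz":0},{"dx":0,"dy":0,"dz":-10,"rx":0,"ry":0,"rz":0},{"dx":0,"dy":0,"dz":-8,"rx":0,"ry":0,"rz":0},{"dx":0,"dy":0,"dz":0,"rx":0,"ry":0,"rz":0},{"dx":0,"dy":0,"dz":0,"rx":0,"ry":0,"rz":0},{"dx":0,"dy":0,"dz":0,"rx":0,"ry":0,"rz":0}]'
python3 - <<'E'
from h import *
q,_=snap('scene','scene10')
s=env.read_state();e=s['ee_pos'];print(e,s['width'])
b=e+[0,0,6.5];print(proj('scene',b),proj('scene',b+[0,0,24]),proj('scene',[496.2,28.5,60]),proj('scene',[496.2,28.5,30]))
cv2.imwrite('pics/c12.png',cv2.resize(q[170:240,245:315],(700,600),interpolation=cv2.INTER_NEAREST)[:,:,::-1])
E
```

```text
time: 13.7
ee_pos: [494.0, 31.7, 100.8]
tool_rot: [[-0.021, 1.0, -0.004], [1.0, 0.021, 0.001], [0.002, -0.004, -1.0]]
force: [0.7, -0.7, -1.0]
width: 43.3
time: 14.2
ee_pos: [495.9, 27.7, 74.2]
tool_rot: [[-0.017, 1.0, -0.001], [1.0, 0.017, -0.0], [-0.0, -0.001, -1.0]]
force: [-0.1, -0.6, -0.9]
width: 42.6
[496.29028588  27.74706318  74.50373901] 43.08046967372341
(np.float64(281.12440548744445), np.float64(208.90513953405073)) (np.float64(281.4148671164698), np.float64(204.59479016655254)) (np.float64(281.07252578335306), np.float64(212.62673743029816)) (np.float64(280.72078616755493), np.float64(217.7971831781446))
```

View pics/c12.png

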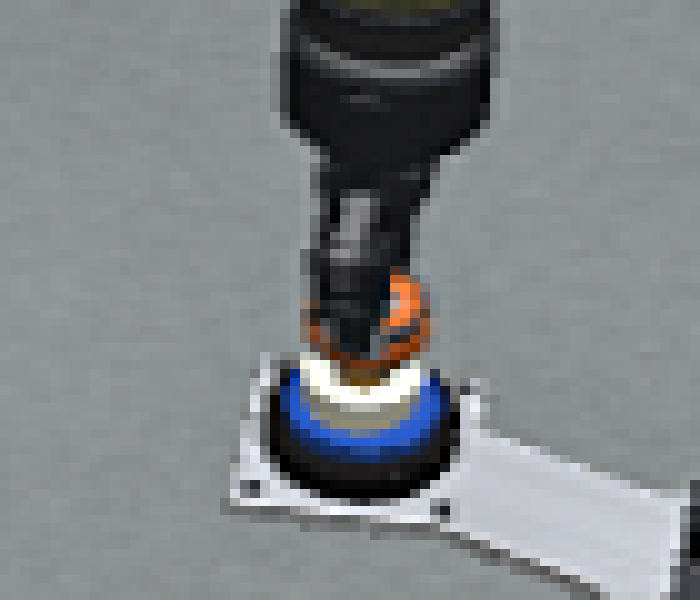

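```bash
python3 -m pendant '[{"dx":0,"dy":-0.3,"dz":-6,"rx":0,"ry":0,"rz":0},{"dx":0,"dy":0,"dz":-5,"rx":0,"ry":0,"rz":0},{"dx":0,"dy":0,"dz":-4,"rx":0,"ry":0,"rz":0},{"dx":0,"dy":0,"dz":-3,"rx":0,"ry":0,"rz":0},{"dx":0,"dy":0,"dz":-1.5,"rx":0,"ry":0,"rz":0},{"dx":0,"dy":0,"dz":0,"rx":0,"ry":0,"rz":0},{"dx":0,"dy":0,"dz":0,"rx":0,"ry":0,"rz":0}]'
```

```text
time: 14.83
ee_pos: [496.1, 27.8, 54.8]
tool_rot: [[-0.018, 1.0, -0.0], [1.0, 0.018, -0.0], [-0.0, -0.0, -1.0]]
force: [1.0, -0.0, 0.2]
width: 42.8
```

```bash
python3 -m pendant '[{"dx":0,"dy":0,"dz":-1,"rx":0,"ry":0,"rz":0},{"dx":0,"dy":0,"dz":-0.7,"rx":0,"ry":0,"rz":0},{"dx":0,"dy":0,"dz":0,"rx":0,"ry":0,"rz":0}]'
```

```text
time: 15.08
ee_pos: [496.5, 27.8, 53.9]
tool_rot: [[-0.018, 1.0, 0.001], [1.0, 0.018, 0.0], [0.0, 0.001, -1.0]]
force: [-1.9, 0.5, 4.2]
width: 43.1
```

```bash
python3 -m pendant '[{"dx":0,"dy":0,"dz":-0.7,"rx":0,"ry":0,"rz":0},{"dx":0,"dy":0,"dz":0,"rx":0,"ry":0,"rz":0}]'
```

```text
time: 15.25
ee_pos: [496.5, 27.8, 53.9]
tool_rot: [[-0.018, 1.0, 0.001], [1.0, 0.018, 0.0], [0.0, 0.001, -1.0]]
force: [-3.0, 0.3, 9.8]
width: 42.9
```

```bash
python3 -m pendant '[{"dx":0,"dy":0,"dz":0.7,"rx":0,"ry":0,"rz":0},{"dx":0,"dy":0,"dz":0,"rx":0,"ry":0,"rz":0},{"dx":0,"dy":0,"dz":0,"rx":0,"ry":0,"rz":0},{"dx":0,"dy":0,"dz":10,"rx":0,"ry":0,"rz":0},{"dx":0,"dy":0,"dz":20,"rx":0,"ry":0,"rz":0},{"dx":0,"dy":0,"dz":30,"rx":0,"ry":0,"rz":0},{"dx":0,"dy":0,"dz":20,"rx":0,"ry":0,"rz":0},{"dx":0,"dy":20,"dz":0,"rx":0,"ry":0,"rz":-5},{"dx":11,"dy":35,"dz":0,"rx":0,"ry":0,"rz":-6},{"dx":11,"dy":35,"dz":0,"rx":0,"ry":0,"rz":-6},{"dx":11,"dy":35,"dz":0,"rx":0,"ry":0,"rz":-6},{"dx":11,"dy":35,"dz":0,"rx":0,"ry":0,"rz":-3}]' 0.3
python3 -m pendant '[{"dx":11,"dy":30,"dz":0,"rx":0,"ry":0,"rz":0},{"dx":11,"dy":25,"dz":0,"rx":0,"ry":0,"rz":0},{"dx":8.4,"dy":7.9,"dz":0,"rx":0,"ry":0,"rz":0},{"dx":0,"dy":0,"dz":0,"rx":0,"ry":0,"rz":0},{"dx":0,"dy":0,"dz":0,"rx":0,"ry":0,"rz":0},{"dx":0,"dy":0,"dz":0,"rx":0,"ry":0,"rz":0}]'
python3 - <<'E'
from h import *
p,d=snap('top','top11');q,_=snap('scene','scene11')
s=env.read_state();e=s['ee_pos'];print(e,s['width'])
print(proj('scene',[570.6,250.6,106]),proj('scene',[534.8,173.5,100]))
a=cv2.resize(p[160:220,200:260],(390,390),interpolation=cv2.INTER_CUBIC)
b=cv2.resize(q[170:260,260:350],(390,390),interpolation=cv2.INTER_CUBIC)
cv2.imwrite('pics/c13.png',np.hstack([a,b])[:,:,::-1])
E
```

```text
time: 16.25
ee_pos: [540.4, 189.3, 133.1]
tool_rot: [[0.427, 0.904, 0.0], [0.904, -0.427, -0.0], [0.0, 0.0, -1.0]]
force: [1.2, -0.7, 0.7]
width: 59.4
time: 16.75
ee_pos: [569.7, 249.8, 132.7]
tool_rot: [[0.423, 0.906, -0.002], [0.906, -0.423, -0.001], [-0.002, -0.001, -1.0]]
force: [0.3, 0.4, 0.3]
width: 60.0
[569.8082206  249.45496356 133.12873866] 59.57217557783216
(np.float64(337.83604829403447), np.float64(231.3780013851638)) (np.float64(317.98971627652696), np.float64(220.78766085315948))
```

View pics/c13.png

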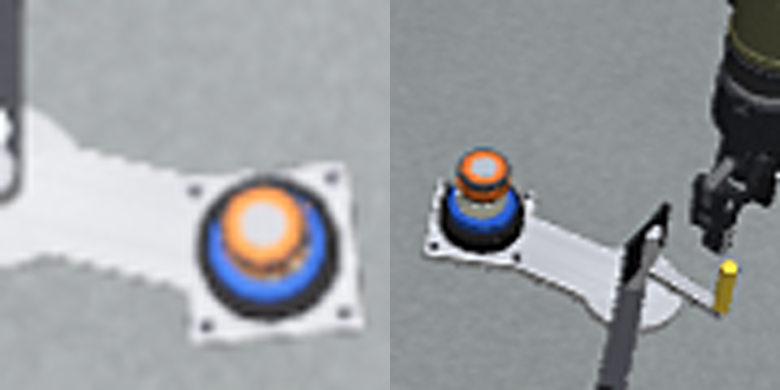

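```bash
python3 - <<'E'
from h import *
p=np.load('pics/top11.npy');d=np.load('pics/top11_d.npy');F=8
c=cv2.resize(p[180:212,225:257],None,fx=F,fy=F);h=cv2.cvtColor(c,cv2.COLOR_RGB2HSV);m=(h[...,2]>225).astype(np.uint8)
cs,_=cv2.findContours(m,0,1)
for k in cs:
    if cv2.contourArea(k)>2000:
        e=cv2.fitEllipse(cv2.convexHull(k));u,v=(e[0][0]+.5)/F-.5+225,(e[0][1]+.5)/F-.5+180;print(u,v,np.array(e[1])/F,onz('top',u,v,84))
Z=[[round(float(dep('top',u,v,d[v,u])[2]),0) for u in range(236,246)] for v in range(190,200)]
print(np.array(Z))
E
```

```text
240.02726650238037 194.1008186340332 [10.77719975 10.93291569] [497.19455893  28.34648015  84.        ]
229.32718563079834 198.91300773620605 [11.44885635 31.05036163] [481.38815164  63.45553197  84.        ]
[[86. 88. 86. 85. 83. 83. 87. 86. 86. 83.]
 [84. 85. 84. 85. 86. 90. 87. 81. 87. 82.]
 [87. 88. 88. 85. 83. 84. 83. 85. 82. 85.]
 [90. 84. 87. 91. 86. 80. 86. 83. 82. 82.]
 [88. 87. 86. 85. 87. 86. 88. 89. 89. 86.]
 [88. 89. 88. 85. 83. 85. 86. 84. 87. 86.]
 [86. 80. 83. 90. 85. 87. 84. 80. 82. 85.]
 [88. 87. 85. 82. 85. 89. 84. 89. 83. 83.]
 [86. 89. 85. 90. 85. 83. 84. 86. 83. 86.]
 [84. 88. 86. 90. 84. 90. 89. 88. 85. 82.]]
```

Disc is seated: centre (497.2, 28.3), top about 85, level. Now down onto the handle.

```bash
python3 -m pendant '[{"dx":0,"dy":0,"dz":-15,"rx":0,"ry":0,"rz":0},{"dx":0,"dy":0,"dz":-20,"rx":0,"ry":0,"rz":0},{"dx":0,"dy":0,"dz":-15,"rx":0,"ry":0,"rz":0},{"dx":0,"dy":0,"dz":-12,"rx":0,"ry":0,"rz":0},{"dx":0,"dy":0,"dz":-7,"rx":0,"ry":0,"rz":0},{"dx":0,"dy":0,"dz":0,"rx":0,"ry":0,"rz":0},{"dx":0,"dy":0,"dz":0,"rx":0,"ry":0,"rz":0}]'
python3 -m pendant '[{"dx":0,"dy":0,"dz":0,"rx":0,"ry":0,"rz":0},{"dx":0,"dy":0,"dz":0,"rx":0,"ry":0,"rz":0},{"dx":0,"dy":0,"dz":0,"rx":0,"ry":0,"rz":0},{"dx":0,"dy":0,"dz":0,"rx":0,"ry":0,"rz":0},{"dx":0,"dy":0,"dz":0,"rx":0,"ry":0,"rz":0},{"dx":0,"dy":0,"dz":0,"rx":0,"ry":0,"rz":0},{"dx":0,"dy":0,"dz":0,"rx":0,"ry":0,"rz":0},{"dx":0,"dy":0,"dz":0,"rx":0,"ry":0,"rz":0}]' 1
python3 - <<'E'
from h import *
q,_=snap('scene','scene12')
s=env.read_state();e=s['ee_pos'];print(e,s['width'],s['force'])
cv2.imwrite('pics/c14.png',cv2.resize(q[190:260,290:360],(600,600),interpolation=cv2.INTER_NEAREST)[:,:,::-1])
import math
piv=np.array([534.8,173.5]);t=math.radians(65.09);prev=piv+85*np.array([math.cos(t),math.sin(t)])
for i in range(1,12):
    a=t+math.radians(62.7)*i/11;n=piv+85*np.array([math.cos(a),math.sin(a)]);print(i,np.round(n-prev,1));prev=n
print(62.7/11,prev)
E
```

```text
time: 17.43
ee_pos: [570.3, 250.0, 64.4]
tool_rot: [[0.423, 0.906, -0.0], [0.906, -0.423, -0.0], [-0.0, -0.0, -1.0]]
force: [-0.1, -0.0, 0.1]
width: 59.6
time: 18.1
ee_pos: [570.7, 251.2, 65.1]
tool_rot: [[0.422, 0.906, 0.001], [0.906, -0.422, 0.001], [0.001, 0.0, -1.0]]
force: [-1.8, 0.2, 5.9]
width: 12.0
[570.65211537 251.16116539  65.14758917] 11.452559809980567 [-1.92253728 -0.07949273  5.92897169]
1 [-7.8  3.2]
2 [-8.1  2.4]
3 [-8.3  1.6]
4 [-8.4  0.7]
5 [-8.5 -0.1]
6 [-8.4 -0.9]
7 [-8.3 -1.8]
8 [-8.  -2.6]
9 [-7.7 -3.4]
10 [-7.4 -4.1]
11 [-6.9 -4.8]
5.7 [482.71462342 240.67226769]
```

View pics/c14.png

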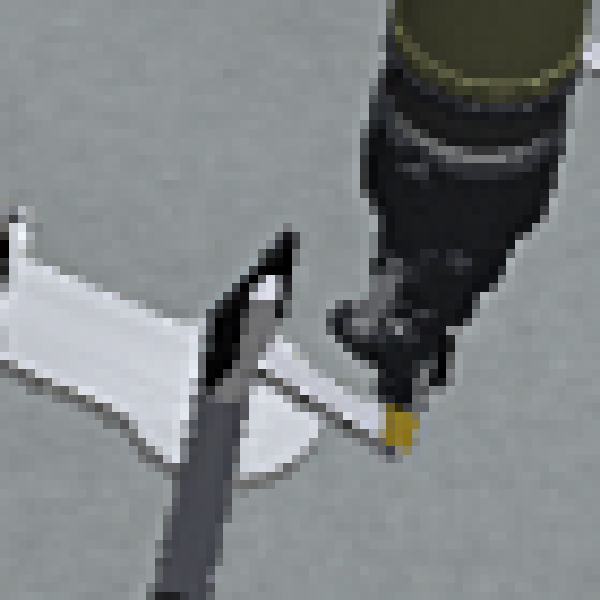

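Handle is gripped. Swinging along the arc, turning the tool with it.

```bash
python3 -m pendant '[{"dx":-7.8,"dy":3.2,"dz":0,"rx":0,"ry":0,"rz":5.7},{"dx":-8.1,"dy":2.4,"dz":0,"rx":0,"ry":0,"rz":5.7},{"dx":-8.3,"dy":1.6,"dz":0,"rx":0,"ry":0,"rz":5.7},{"dx":-8.4,"dy":0.7,"dz":0,"rx":0,"ry":0,"rz":5.7},{"dx":-8.5,"dy":-0.1,"dz":0,"rx":0,"ry":0,"rz":5.7},{"dx":0,"dy":0,"dz":0,"rx":0,"ry":0,"rz":0},{"dx":0,"dy":0,"dz":0,"rx":0,"ry":0,"rz":0}]'
```

```text
time: 18.73
ee_pos: [530.7, 259.1, 65.1]
tool_rot: [[-0.059, 0.998, 0.003], [0.998, 0.059, 0.001], [0.001, 0.003, -1.0]]
force: [1.3, -0.4, 4.7]
width: 11.8
```

```bash
python3 -m pendant '[{"dx":-8.4,"dy":-0.9,"dz":0,"rx":0,"ry":0,"rz":5.7},{"dx":-8.3,"dy":-1.8,"dz":0,"rx":0,"ry":0,"rz":5.7},{"dx":-8,"dy":-2.6,"dz":0,"rx":0,"ry":0,"rz":5.7},{"dx":-7.7,"dy":-3.4,"dz":0,"rx":0,"ry":0,"rz":5.7},{"dx":-7.4,"dy":-4.1,"dz":0,"rx":0,"ry":0,"rz":5.7},{"dx":-6.9,"dy":-4.8,"dz":0,"rx":0,"ry":0,"rz":5.7},{"dx":0,"dy":0,"dz":0,"rx":0,"ry":0,"rz":0},{"dx":0,"dy":0,"dz":0,"rx":0,"ry":0,"rz":0},{"dx":0,"dy":0,"dz":0,"rx":0,"ry":0,"rz":0},{"dx":0,"dy":0,"dz":0,"rx":0,"ry":0,"rz":0}]'
python3 - <<'E'
from h import *
q,_=snap('scene','scene13');p,d=snap('top','top13')
s=env.read_state();e=s['ee_pos'];print(e,s['width'],s['force'],s['time'])
v=e[:2]-[534.8,173.5];print(np.hypot(*v),np.degrees(np.arctan2(v[1],v[0])),'mirror',np.degrees(np.arctan2(-v[1],-v[0])))
a=cv2.resize(p[115:215,160:260],(400,400),interpolation=cv2.INTER_CUBIC)
b=cv2.resize(q[170:270,260:360],(400,400),interpolation=cv2.INTER_CUBIC)
cv2.imwrite('pics/c15.png',np.hstack([a,b])[:,:,::-1])
pts=[]
for vv in range(165,205):
    for u in range(180,222):
        if d[vv,u]>0:
            P=dep('top',u,vv,d[vv,u])
            if 90<P[2]<115: pts.append(P)
pts=np.array(pts)
if len(pts): print(len(pts),pts.mean(0),cv2.minAreaRect(pts[:,:2].astype(np.float32)))
E
```

```text
time: 19.57
ee_pos: [483.9, 242.8, 65.1]
tool_rot: [[-0.61, 0.793, 0.001], [0.793, 0.61, 0.004], [0.002, 0.003, -1.0]]
force: [-1.6, 4.8, 6.5]
width: 11.7
[483.9200859  242.79704558  65.11883567] 11.695483912953206 [-1.61678165  3.70295012  6.63375148] 19.6667
85.97003073192182 126.2872022817381 mirror -53.7127977182619
57 [531.54792845 176.92357748  98.30234984] ((530.14697265625, 179.44068908691406), (58.94972229003906, 17.46869468688965), 35.67902374267578)
```

View pics/c15.png

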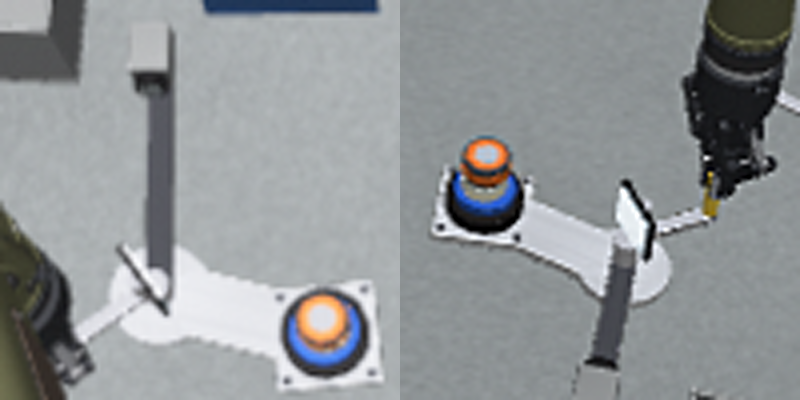

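The mirror is at about -53.7° (grip geometry) or -54.3° (top-view edge). The target is about -52.2°, so I'll nudge it 1.5° further.

```bash
python3 -m pendant '[{"dx":-1,"dy":-0.8,"dz":0,"rx":0,"ry":0,"rz":0.8},{"dx":-1,"dy":-0.7,"dz":0,"rx":0,"ry":0,"rz":0.8},{"dx":0,"dy":0,"dz":0,"rx":0,"ry":0,"rz":0},{"dx":0,"dy":0,"dz":0,"rx":0,"ry":0,"rz":0},{"dx":0,"dy":0,"dz":0,"rx":0,"ry":0,"rz":0},{"dx":0,"dy":0,"dz":0,"rx":0,"ry":0,"rz":0},{"dx":0,"dy":0,"dz":0,"rx":0,"ry":0,"rz":0},{"dx":0,"dy":0,"dz":0,"rx":0,"ry":0,"rz":0},{"dx":0,"dy":0,"dz":0,"rx":0,"ry":0,"rz":0},{"dx":0,"dy":0,"dz":0,"rx":0,"ry":0,"rz":0}]'
python3 - <<'E'
from h import *
p,d=snap('top','top14')
s=env.read_state();e=s['ee_pos'];print(e,s['width'],s['force'],s['time'])
v=e[:2]-[535,173.2];print(np.hypot(*v),'mirror',np.degrees(np.arctan2(-v[1],-v[0])))
def pts(u0,u1,v0,v1,lo,hi):
    o=[]
    for vv in range(v0,v1):
        for u in range(u0,u1):
            if d[vv,u]>0:
                P=dep('top',u,vv,d[vv,u])
                if lo<P[2]<hi:o.append(P)
    return np.array(o,np.float32)
m=pts(180,222,165,205,90,115);print(cv2.minAreaRect(m[:,:2]))
# camera arm: dark pixels between camera and mirror, arm height from depth
a=pts(190,210,140,172,15,80);print('arm',len(a),a.mean(0),cv2.fitLine(a[:,:2],cv2.DIST_HUBER,0,.01,.01).ravel())
c=pts(185,212,112,145,84,97);print('cam',cv2.minAreaRect(c[:,:2]))
F=8
h=cv2.cvtColor(cv2.resize(p[180:212,225:257],None,fx=F,fy=F),cv2.COLOR_RGB2HSV);k=max(cv2.findContours((h[...,2]>225).astype(np.uint8),0,1)[0][:],key=lambda k:cv2.contourArea(k) if cv2.boundingRect(k)[0]>30 else 0)
el=cv2.fitEllipse(cv2.convexHull(k));print('disc',onz('top',(el[0][0]+.5)/F-.5+225,(el[0][1]+.5)/F-.5+180,84))
E
```

```text
time: 20.5
ee_pos: [482.1, 241.4, 65.1]
tool_rot: [[-0.632, 0.775, 0.002], [0.775, 0.632, 0.004], [0.002, 0.004, -1.0]]
force: [-1.7, 5.0, 6.7]
width: 11.7
[482.04222546 241.37676342  65.12283218] 11.418429596179612 [-1.40309302  4.96342851  6.8914375 ] 20.55
86.32842494885593 mirror -52.16095359842675Traceback (most recent call last):
  File "<stdin>", line 13, in <module>
cv2.error: OpenCV(4.12.0) /io/opencv/modules/imgproc/src/convhull.cpp:143: error: (-215:Assertion failed) total >= 0 && (depth == CV_32F || depth == CV_32S) in function 'convexHull'
```

```bash
python3 - <<'E'
from h import *
p=np.load('pics/top14.npy');d=np.load('pics/top14_d.npy')
def pts(u0,u1,v0,v1,lo,hi):
    o=[]
    for vv in range(v0,v1):
        for u in range(u0,u1):
            if d[vv,u]>0:
                P=dep('top',u,vv,d[vv,u])
                if lo<P[2]<hi:o.append(P)
    return np.array(o,np.float32)
m=np.ascontiguousarray(pts(180,222,165,205,90,115)[:,:2]);print('mirror',cv2.minAreaRect(m),cv2.fitLine(m,cv2.DIST_HUBER,0,.01,.01).ravel())
a=np.ascontiguousarray(pts(190,210,140,172,15,80)[:,:2]);print('arm',len(a),a.mean(0),cv2.fitLine(a,cv2.DIST_HUBER,0,.01,.01).ravel())
c=np.ascontiguousarray(pts(185,212,112,145,84,97)[:,:2]);print('cam',cv2.minAreaRect(c))
cv2.imwrite('pics/c16.png',cv2.resize(p[115:215,160:260],(600,600),interpolation=cv2.INTER_CUBIC)[:,:,::-1])
E
```

```text
Traceback (most recent call last):
  File "h.py", line 15, in dep
    o,d=ray(name,u,v);return o+d*D
        ~~~^^^^^^^^^^
  File "h.py", line 6, in ray
    i=env.camera_info(name);K=np.array(i['camera_matrix']);k=i['k1'];V=np.array(i['view'])
ValueError: time passes only in moves, steps and waits
```

```bash
sed -i 's/env.camera_info(name)/ci(name)/; s/^from station import env/from station import env\nimport functools\nci=functools.cache(lambda n:env.camera_info(n))/' h.py
cat > chk.py <<'E'
from h import *
p=np.load('pics/top14.npy');d=np.load('pics/top14_d.npy')
def pts(u0,u1,v0,v1,lo,hi):
    o=[]
    for vv in range(v0,v1):
        for u in range(u0,u1):
            if d[vv,u]>0:
                P=dep('top',u,vv,d[vv,u])
                if lo<P[2]<hi:o.append(P)
    return np.array(o,np.float32)
m=np.ascontiguousarray(pts(180,222,165,205,90,115)[:,:2]);print('mirror',cv2.minAreaRect(m),cv2.fitLine(m,cv2.DIST_HUBER,0,.01,.01).ravel())
a=np.ascontiguousarray(pts(190,210,140,172,15,80)[:,:2]);print('arm',len(a),a.mean(0),cv2.fitLine(a,cv2.DIST_HUBER,0,.01,.01).ravel())
c=np.ascontiguousarray(pts(185,212,112,145,84,97)[:,:2]);print('cam',cv2.minAreaRect(c))
cv2.imwrite('pics/c16.png',cv2.resize(p[115:215,160:260],(600,600),interpolation=cv2.INTER_CUBIC)[:,:,::-1])
E
python3 chk.py
```

```text
mirror ((530.8115234375, 179.8465118408203), (59.912132263183594, 17.57923126220703), 36.92122268676758) [  0.7864547   0.617648  532.0174    176.239    ]
arm 221 [650.02295 173.27946] [9.9962860e-01 2.7251659e-02 6.5003796e+02 1.7344016e+02]
cam ((727.225830078125, 175.3367462158203), (54.44711685180664, 34.78764343261719), 1.463736891746521)
```

View pics/c16.png

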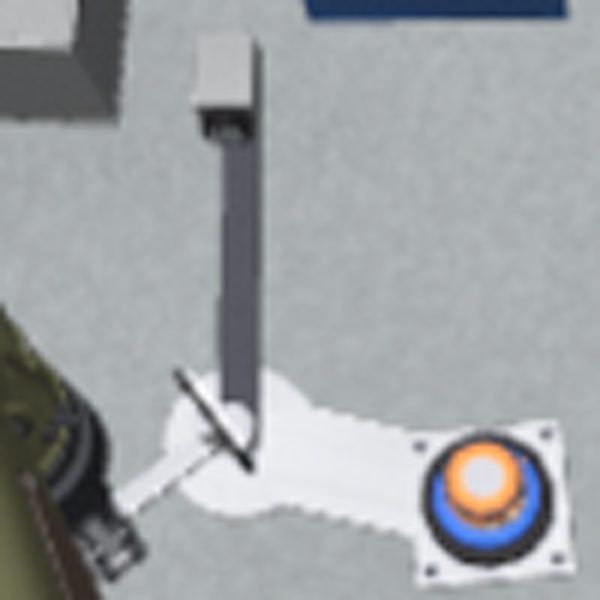

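The picture shows the disc on the spacer at crop (485,480), the mirror edge from (180,372) to (250,465), and the fingers on the handle at (115,545). The mirror normal measures -52.2° (grip geometry), -53.1° (edge rectangle) or -51.9° (edge line), against a target of about -52°. Handing in.

```bash
python3 -m pendant '[{"dx":0,"dy":0,"dz":0,"rx":0,"ry":0,"rz":0},{"dx":0,"dy":0,"dz":0,"rx":0,"ry":0,"rz":0},{"dx":0,"dy":0,"dz":0,"rx":0,"ry":0,"rz":0}]'; python3 -c "
from station import env
print(env.job_done())"
```

```text
time: 20.8
ee_pos: [482.1, 241.4, 65.1]
tool_rot: [[-0.632, 0.775, 0.001], [0.775, 0.632, 0.004], [0.002, 0.004, -1.0]]
force: [-1.8, 5.0, 6.7]
width: 11.4
the job is handed in; nothing more can be done
None
```

The instrument is assembled and I handed it in at 20.8 s, with the gripper still holding the handle. The hand-in gives no verdict, so what follows rests on my own measurements.

- **Spacer:** it sits over the stud, about 1 mm from the measured seat centre. It was let go and looks flat in both views.
- **Disc:** it sits on the spacer, about 1 mm off centre. Its top measured about 85 mm with noisy depth, where 84 is expected, and it was let go.
- **Mirror:** its normal measures −52.2° from the grip position, and −53.1° or −51.9° from the two fits to its top edge. The target is about −52.2°, or −51.8° if the camera arm's fitted direction is used. The largest disagreement is about 1.3°, within the 4° allowed. The fingers stay closed on the handle, with about 5 N sideways at the wrist.
- **Camera and bystanders:** the camera measured in the same place before and after, within about 1 mm. I saw no contact with a bystander, but I did not re-measure their positions.

**What went wrong:**
- The first try at the spacer missed: the open fingertips stand well behind the TCP, so they closed on top of the ring. The ring had not moved, and a lower grasp worked.
- One later check script failed twice, from a data-type error and then a refused camera-info call. I fixed it and ran it before handing in. Its disc position fit was not rerun after the swing, so after that the disc was only checked by eye in the top view.

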